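# Seal the instrument tub

### The arm

A 6-joint arm with a two-finger parallel gripper is mounted at the origin on the work surface. World frame = base frame: x ahead of the robot, y to its left, z up, the work surface at z = 0. Lengths are in m, angles in rad, forces in N, time in s.
With the tool pointing down it reaches from about 0.35 to 0.8 m from the base axis. Payload 7.3 kg.
Tool frame: the origin (TCP) lies midway between the tips of the shut fingers; the grasp point (between the pads) lies 19 mm behind it (robot.tcp_to_grasp is the distance from the TCP to the grasp point, in m); z points along the fingers, y is the line along which they close (so a half turn about z gives the same grasp; the last joint's range is limited). The gripper opens to 85 mm and grips with 20 to 120 N. Pads are 22 mm wide; open, the fingers measure 114 mm over their backs; the gripper's body (76 mm by 85 mm) begins 54 mm behind the grasp point. The pads swing forward as they close: fully open they stand 13 mm farther back than shut.
Start: joints at [1.149, 0.342, 1.524, -0, 1.275, -0.146], TCP at [0.143, 0.505, 0.21] pointing down, gripper open.
Joint ranges: [-2.53, 2.53], [-0.77, 2.02], [0.04, 2.7], [-1, 4.14], [0.28, 2.66], [-3.11, 3.11]. Speed limits (rad/s): [2.57, 2.57, 3.14, 3.14, 3.14, 3.14].

### API

Orientations are given as a 3x3 rotation matrix whose columns are the frame's x, y, z axes.
In Python, from plant import robot gives the robot as it stands.
- The arm moves only by the tool send_rows, never from a script. Its argument "series" is a list that holds one entry, the list of rows, each a list of 7 numbers: the opening, from 0 (shut) to 1 (fully open), then the shift along the tool's x, y, z in units of 50 mm (1.0 is 50 mm), then the turn, a rotation vector about the tool's x, y, z in degrees. In form: [[[gripper, dx, dy, dz, wx, wy, wz], ...]]. A call has 1 to 5 rows; each row is the pose to reach, as a shift and turn from the pose commanded when the call began, along the tool's axes at that moment; what a row does not reach only later rows make up. A row lasts 1/8 s, in which the tool goes at most 62.5 mm and 10.7 degrees, less where a joint would pass 70% of its speed; a pose out of reach is approached as far as the arm can. A call with a gripper value outside its range is refused whole. The fingers move at their own pace and stop on an object; "force" is the grip in N (left out, the last holds). Time passes only in rows, so rows that repeat a pose let the fingers close. It gives the time, the measured TCP pose, the force, the opening and the grip force at its end, in the units of the state.
- robot.observe(): the state, without advancing time (a new reading comes with each control period).
- robot.grab_frame(name): name is "side" or "top" or "wrist"; returns the picture (384x512x3 uint8, red, green, blue); there is no depth.
- robot.calibration(name): a dict with "camera_matrix" (3x3 intrinsics, pixels), "R" (3x3) and "t" (3): a world point X has camera coordinates R X + t. Camera axes: x right, y down, z forward; pixel columns grow to the right and rows downward; lengths in m; the calibration is good to about 2 mm. A picture is of the moment at which its call begins: read the wrist's pose just before it. calibration takes no time and is no camera call; for the wrist camera it gives the pose at the moment of the call.
- robot.hand_in(): hands the job in; it is judged then, once.
The state is a dict: "clock": time; "joint_positions": joint angles; "joint_vel": joint speeds; "joint_efforts": joint torques, N m; "position": TCP position; "ee_rot": TCP orientation; "wrist_force": force on the tool from outside, world axes, zero at the start; "moment": the same for the moment, N m; "grip_width": finger opening in m; "finger_force": force on a finger pad.
Only numpy, scipy, OpenCV 4.12 (cv2) and the standard library are available. Lean on these libraries where they do the work, as an engineer would, in place of code of your own. Each camera call takes 0.05 s, during which the arm holds its last target. There are 200 camera calls.

### The job

Put the pale mint gasketed lid on the open instrument tub and press it down all the way round its edge, point by point, going back to any spot that springs up again, until the seal is fully home and the lid sits flush on the rim at every corner and side. Leave the tub where it stands and do not disturb the other things on the bench.

Things in the scene. Friction and masses are not known exactly. Their poses are not given: they have to be found in the camera images.
- foam_mat: springy foam mat in grey-blue vinyl that beds the tub, 212 x 172 mm, lying on the bench (z = 0); its top is 24 to 32 mm above the bench, differing each time. It carries the tub and lid without giving, but under a push of 2 to 9 N more it sinks with the tub by some 8 to 12 mm until it is hard, and springs back afterwards. Origin: on its centre line, 32 mm below its top
- tub: loose open teal plastic instrument tub, 0.7 kg, upright on the foam mat. Rounded rectangle 170 mm (its x) x 130 mm (its y), 80 mm high; origin: centre of its underside, z up. Rim: a rolled round bead 10 mm thick, top at z = 80 mm; mouth inside the bead 150 x 110 mm. Takes the lid either way round (half turn). A tray of instruments stands inside, 52 mm high
- lid: loose pale mint lid, 0.2 kg, lying right way up on the bench. Origin: centre of its underside, z up, x along its length. Bottom plate 146 x 106 mm, z 0 to 6 mm. Round it at z = 20 to 25 mm a soft flange, 176 x 136 mm outside, about 29 mm wide, in eight stretches (four sides, four corners) that give up and down; below it a blue bulb gasket. Middle recessed to z = 15 mm, with a handle. Fully home its origin is some 60 mm above the tub's
- lid_handle (a point): middle of the lid's blue bail handle: a bar 94 mm long (along the lid's x), 16 mm wide, 14 mm high, on end posts with 70 mm between; this point is 48 mm above the lid's origin, 23 mm above the flange's top; 26 mm of air below the bar. Pushing the lid down here only sinks its middle, until it rests on the tray in the tub: the seal goes home only stretch by stretch, from the edge
- lid_edge1 (a point): where to press the flange's stretch at the lid's +x side: on its top, 75 mm from the lid's centre. Set square in the mouth each stretch stands about 12 mm proud on the bead (blue shows). Pressed straight down with 12 to 25 N the gasket slips over the bead and grips below it; home, the flange is on the rim, this point 85 mm above the tub's origin. The others stay up until pressed; one pressed early may spring up again and need a second press
- lid_edge2 (a point): the same at the +x +y corner: 67 mm and 47 mm from the lid's centre
- lid_edge3 (a point): the same at the +y side: 55 mm from the centre
- lid_edge4 (a point): the same at the -x +y corner: 67 and 47 mm
- lid_edge5 (a point): the same at the -x side: 75 mm
- lid_edge6 (a point): the same at the -x -y corner: 67 and 47 mm
- lid_edge7 (a point): the same at the -y side: 55 mm
- lid_edge8 (a point): the same at the +x -y corner: 67 and 47 mm
- gauze_box: bystander: low pale box with a blue band, 115 x 62 x 45 mm, origin under its centre
- kidney_dish: bystander: metal kidney dish, about 175 x 105 mm, 42 mm high, origin under its centre
- cleanser: bystander: white pump bottle with a purple band, 62 mm across, 190 mm high, origin under its centre
- swab_jar: bystander: glass jar of cotton balls with a steel lid and knob, 86 mm across, 115 mm high, origin under its centre
- tape_roll: bystander: skin-coloured roll of tape lying flat, 84 mm across, 25 mm high, origin under its centre
Not all that is in view belongs to the job. What is shaped like the lid but red is not meant.

How it is judged:
By the outcome, as a careful person would: the job done as asked, in the order asked, and still so for the second after the job is handed in, with the robot touching nothing.
It also fails if it takes over 72 s, if anything falls off the work surface, if the arm or the gripper's body presses on something with over 40 N, if the wrist force passes 120 N, or if a joint passes its speed limit or range.

## Working session

There is one attempt and no reset: what is moved stays moved. The work goes in short steps, Python scripts to look and compute and a tool call to move; the robot and the scene stay as the last step left them, time stands still between calls to the robot, and variables do not carry over. Pictures are saved under pics/ and viewed, at most 10 in all, crops included, and the job is handed in when it is done.

Besides the shell and the picture viewer there is one more tool, called after "Emit:" by a JSON object that holds its "fn" and its "kwargs". send_rows: Moves the arm, as the interface text tells. Its arguments: {"type":"object","properties":{"series":{"type":"array","items":{"type":"array","items":{"type":"array","items":{"type":"number"}}}},"force":{"type":"number"}},"required":["series"]}

```bash
mkdir -p pics; ls; python3 - <<'E'
from plant import robot
import cv2, numpy as np
s=robot.observe();print(s['clock'],s['position'],s['ee_rot'],s['wrist_force'],s['grip_width'])
for n in('top','side'):
    im=robot.grab_frame(n);cv2.imwrite(f'pics/{n}0.png',im[:,:,::-1]);c=robot.calibration(n)
    print(n,c['camera_matrix'],c['R'],c['t'])
E
```

```text
pics
0.0 [0.14276107 0.50475316 0.20941202] [[-9.62211510e-01  2.72302371e-01 -6.55045648e-04]
 [ 2.72303056e-01  9.62210450e-01 -1.44748503e-03]
 [ 2.36138163e-04 -1.57115769e-03 -9.99998738e-01]] [-0.2967411  -0.09301123 -0.16803127] 0.08570702248158903
top [[456.16036025   0.         260.24825439]
 [  0.         456.16036025 197.61294316]
 [  0.           0.           1.        ]] [[ 2.33710999e-02 -9.99726844e-01  1.67824202e-04]
 [-9.84175684e-01 -2.30370462e-02 -1.75691543e-01]
 [ 1.75647418e-01  3.94093610e-03 -9.84445252e-01]] [0.05190394 0.56225389 1.09159641]
side [[486.82950198   0.         261.60093729]
 [  0.         486.82950198 183.27673569]
 [  0.           0.           1.        ]] [[ 0.75598427 -0.65450019  0.01082941]
 [-0.32389308 -0.38838886 -0.86269773]
 [ 0.56884185  0.64867834 -0.50560395]] [-0.39179654  0.2451146   0.92740932]
```

View pics/top0.png

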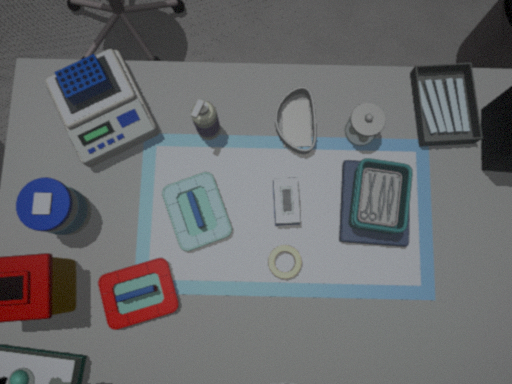

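View pics/side0.png

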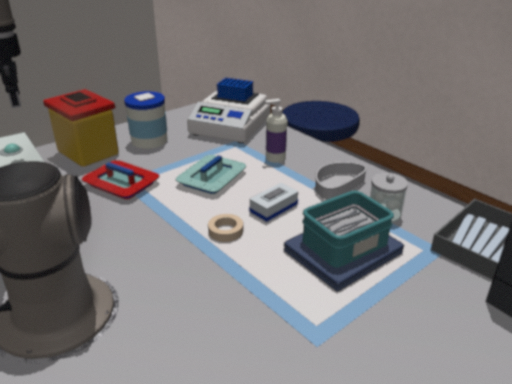

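Top view: the mint lid is at about (197,211), with its bar running from (188,192) to (204,229). The tub is at (381,195) on the mat at (376,203), and the red decoy at (139,293). Next I measure.

```bash
cat > h.py <<'E'
import numpy as np, cv2
from plant import robot
def ray(c,px,z):
    K,R,t=map(np.asarray,(c['camera_matrix'],c['R'],c['t']));C=-R.T@t
    px=np.atleast_2d(px).astype(float);d=np.c_[px,np.ones(len(px))]@np.linalg.inv(K).T@R
    return C+d*((z-C[2])/d[:,2])[:,None]
def proj(c,X):
    p=(np.asarray(c['R'])@np.atleast_2d(X).T).T+c['t'];p=p@np.asarray(c['camera_matrix']).T
    return p[:,:2]/p[:,2:]
def mask(im,lo,hi,roi):
    m=cv2.inRange(cv2.cvtColor(im,cv2.COLOR_RGB2HSV),lo,hi);o=np.zeros_like(m)
    x0,y0,x1,y1=roi;o[y0:y1,x0:x1]=m[y0:y1,x0:x1];return o
def big(m):
    cs,_=cv2.findContours(m,cv2.RETR_EXTERNAL,cv2.CHAIN_APPROX_NONE);return max(cs,key=cv2.contourArea)[:,0]
def rect(c,cnt,z):
    P=ray(c,cnt,z)[:,:2]; (x,y),(w,h),a=cv2.minAreaRect((P*1000).astype(np.float32))
    if w<h:w,h,a=h,w,a+90
    return np.round([x,y,w,h,(a+90)%180-90],1)
E
python3 - <<'E'
from h import *
T=cv2.imread('pics/top0.png')[:,:,::-1].copy();S=cv2.imread('pics/side0.png')[:,:,::-1].copy()
ct=robot.calibration('top');cs=robot.calibration('side')
hs=cv2.cvtColor(T,cv2.COLOR_RGB2HSV)
for n,p in dict(lid=(180,185),lid2=(215,235),bar=(196,210),mat=(375,240),rim=(357,190),paper=(240,180),border=(150,250)).items():print(n,hs[p[1],p[0]])
for C in(ct,cs):print('cam',-np.asarray(C['R']).T@C['t'])
m=mask(T,(70,40,100),(95,255,255),(158,165,238,255));print('lid',rect(ct,big(m),.0225))
b=mask(T,(100,120,30),(125,255,255),(170,180,225,240));print('bar',rect(ct,big(b),.048))
a=mask(T,(75,80,20),(97,255,200),(335,145,420,245));print('tub z.11',rect(ct,big(a),.108),cv2.boundingRect(big(a)))
f=mask(T,(100,40,20),(125,255,130),(330,145,420,255));print('mat',cv2.boundingRect(big(f)),rect(ct,big(f|a),.028))
def crop(I,x0,y0,w,h,k):return cv2.resize(I[y0:y0+h,x0:x0+w],(w*k,h*k),interpolation=cv2.INTER_CUBIC)
o=np.hstack([crop(T,330,145,95,110,4),crop(S,280,180,130,110,3).repeat(1,0) if 0 else cv2.resize(crop(S,280,180,130,110,4),(400,440))])
cv2.imwrite('pics/c1.png',o[:,:,::-1])
E
```

```text
lid [ 93  38 156]
lid2 [ 95  40 153]
bar [107 132 124]
mat [110  64  95]
rim [ 91 111 101]
paper [111  11 160]
border [ 96  17 153]
cam [0.36040746 0.06054052 1.17339145]
cam [-0.15196629 -0.76282147  0.68460455]
lid [536.1 230.1 160.6 138.4  21.4]
bar [529.5 227.9  91.6  11.8  20.9]
tub z.11 [ 563.2 -222.   169.1  133.2   -6.6] (351, 159, 61, 74)
mat (340, 161, 69, 85) [ 563.2 -228.8  217.8  176.4   -3.4]
```

View pics/c1.png

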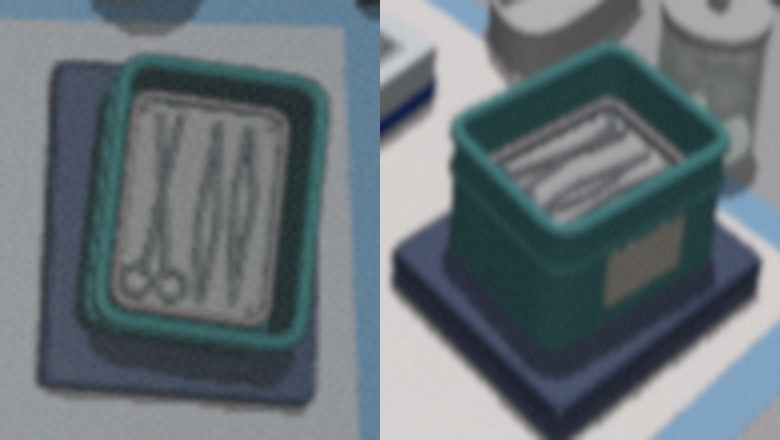

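The pictures show the tub open on the mat, its long side about along world x (yaw ≈ −6°), and the lid at yaw ≈ 21°. The measured sizes fit the ones given. Next I go above the lid.

```bash
cat >> h.py <<'E'
from scipy.spatial.transform import Rotation as Ro
def rel(p,yaw,s=None):  # tool down, tool x at yaw (deg)
    s=s or robot.observe();R=np.asarray(s['ee_rot']);a=np.radians(yaw)
    Rt=np.array([[np.cos(a),np.sin(a),0],[np.sin(a),-np.cos(a),0],[0,0,-1]])
    print('row',np.round(R.T@(np.array(p)-s['position'])/.05,3),np.round(Ro.from_matrix(R.T@Rt).as_rotvec(degrees=True),2))
E
python3 - <<'E'
from h import *
rel([.5325,.229,.24],201)
c=robot.calibration('wrist');print(-np.asarray(c['R']).T@c['t'],np.asarray(c['R'])[2],c['camera_matrix'][0][0])
E
```

```text
row [-9.001 -3.186 -0.607] [-7.00e-02 -3.00e-02 -3.68e+01]
[0.06359064 0.52780248 0.37388176] [ 0.30715582 -0.08763723 -0.94761544] 340.9201322852271
```

Emit:
{"fn": "send_rows", "kwargs": {"series": [[[1,-9,-3.19,-0.6,0,0,-36.8],[1,-9,-3.19,-0.6,0,0,-36.8],[1,-9,-3.19,-0.6,0,0,-36.8],[1,-9,-3.19,-0.6,0,0,-36.8],[1,-9,-3.19,-0.6,0,0,-36.8]]]}}

```text
clock: 0.72
position: [0.3811, 0.3367, 0.2282]
ee_rot: [[-0.933, -0.36, -0.0], [-0.36, 0.933, -0.0], [0.0, 0.0, -1.0]]
wrist_force: [0.6, -0.1, -0.2]
grip_width: 0.0852
finger_force: 0.0
```

```bash
python3 - <<'E'
from h import *
rel([.5325,.229,.24],201)
E
```

```text
row [-2.049 -3.1   -0.236] [ 0.01 -0.02  0.11]
```

Emit:
{"fn": "send_rows", "kwargs": {"series": [[[1,-1.8,-2.8,-0.2,0,0,0],[1,-1.8,-2.8,-0.2,0,0,0],[1,-1.8,-2.8,-0.2,0,0,0],[1,-1.8,-2.8,-0.2,0,0,0],[1,-1.8,-2.8,-0.2,0,0,0]]]}}

```text
clock: 1.35
position: [0.5134, 0.2398, 0.2378]
ee_rot: [[-0.934, -0.358, -0.002], [-0.358, 0.934, 0.0], [0.001, 0.001, -1.0]]
wrist_force: [0.1, -0.1, 0.4]
grip_width: 0.0851
finger_force: 0.0
```

```bash
python3 - <<'E'
from h import *
s=robot.observe();c=robot.calibration('wrist');W=robot.grab_frame('wrist');cv2.imwrite('pics/w1.png',W[:,:,::-1])
print(s['position'])
b=mask(W,(100,100,30),(125,255,255),(60,0,460,384));print('bar',rect(c,big(b),.050),cv2.boundingRect(big(b)))
m=mask(W,(75,25,60),(100,255,255),(0,0,512,384));print('lid',rect(c,big(m|b),.025),cv2.boundingRect(big(m)))
E
```

```text
[0.51341054 0.23978819 0.23779211]
bar [530.2 227.4  94.6  16.   21.7] (236, 127, 17, 87)
lid [529.3 227.5 178.8 138.8  21.5] (180, 83, 129, 155)
```

View pics/w1.png

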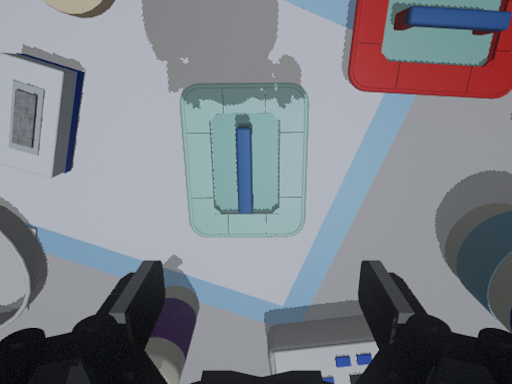

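The lid is clear in the wrist view, centred near (245,160), with the bar from (238,127) to (252,213). Its sizes of 178.8×138.8 mm and 94.6×16 mm match, at (0.529,0.227) and yaw 21.6°.

```bash
python3 - <<'E'
from h import *
print(robot.observe()['position'])
rel([.5291,.2273,.10],201.6)
rel([.5291,.2273,.029],201.6)
E
```

```text
[0.51315837 0.24024575 0.23803778]
row [-0.207 -0.357  2.76 ] [ 0.03 -0.06 -0.55]
row [-0.209 -0.358  4.18 ] [ 0.03 -0.06 -0.55]
```

Emit:
{"fn": "send_rows", "kwargs": {"series": [[[1,-0.21,-0.36,1.0,0,0,-0.55],[1,-0.21,-0.36,2.2,0,0,-0.55],[1,-0.21,-0.36,3.2,0,0,-0.55],[1,-0.21,-0.36,3.9,0,0,-0.55],[1,-0.21,-0.36,4.18,0,0,-0.55]]], "force": 60}}

```text
clock: 2.02
position: [0.5283, 0.2273, 0.0276]
ee_rot: [[-0.929, -0.369, -0.003], [-0.369, 0.929, -0.001], [0.003, 0.001, -1.0]]
wrist_force: [-0.3, 0.7, -0.2]
grip_width: 0.0852
finger_force: 0.0
```

Emit:
{"fn": "send_rows", "kwargs": {"series": [[[0,0,0,0,0,0,0],[0,0,0,0,0,0,0],[0,0,0,0,0,0,0],[0,0,0,0,0,0,0],[0,0,0,0,0,0,0]]], "force": 60}}

```text
clock: 2.65
position: [0.531, 0.2268, 0.0306]
ee_rot: [[-0.93, -0.367, 0.002], [-0.367, 0.93, 0.001], [-0.002, -0.0, -1.0]]
wrist_force: [-0.8, 0.4, 6.1]
grip_width: 0.0131
finger_force: 58.6
```

Emit:
{"fn": "send_rows", "kwargs": {"series": [[[1,0,0,0,0,0,0],[1,0,0,0,0,0,0],[1,0,0,-1,0,0,0],[1,0,0,-2.2,0,0,0],[1,0,0,-3.4,0,0,0]]]}}

```text
clock: 3.28
position: [0.53, 0.2264, 0.2009]
ee_rot: [[-0.93, -0.367, -0.001], [-0.367, 0.93, -0.0], [0.001, 0.0, -1.0]]
wrist_force: [1.1, 0.4, -0.7]
grip_width: 0.0854
finger_force: 0.0
```

```bash
python3 - <<'E'
from h import *
print(robot.observe()['position'],robot.observe()['grip_width'])
rel([.545,-.22,.32],173.4)
E
```

```text
[0.53002705 0.22642413 0.20085648] 0.08535695623348999
row [ 3.001 -8.415 -2.382] [-0.   -0.04 28.14]
```

Emit:
{"fn": "send_rows", "kwargs": {"series": [[[1,3,-8.4,-2.4,0,0,28.1],[1,3,-8.4,-2.4,0,0,28.1],[1,3,-8.4,-2.4,0,0,28.1],[1,3,-8.4,-2.4,0,0,28.1],[1,3,-8.4,-2.4,0,0,28.1]]]}}

```text
clock: 3.9
position: [0.54, -0.077, 0.281]
ee_rot: [[-0.993, 0.114, 0.0], [0.114, 0.993, 0.0], [-0.0, 0.0, -1.0]]
wrist_force: [0.1, 0.2, 0.0]
grip_width: 0.0852
finger_force: 0.0
```

```bash
python3 - <<'E'
from h import *
print(robot.observe()['position'])
rel([.545,-.22,.32],173.4)
E
```

```text
[ 0.54001735 -0.07695203  0.28100957]
row [-0.426 -2.831 -0.78 ] [0.01 0.   0.04]
```

Emit:
{"fn": "send_rows", "kwargs": {"series": [[[1,-0.42,-2.75,-0.75,0,0,0],[1,-0.42,-2.75,-0.75,0,0,0],[1,-0.42,-2.75,-0.75,0,0,0],[1,-0.42,-2.75,-0.75,0,0,0]]]}}

```text
clock: 4.4
position: [0.5454, -0.2147, 0.3175]
ee_rot: [[-0.993, 0.116, -0.0], [0.116, 0.993, 0.001], [0.001, 0.001, -1.0]]
wrist_force: [-0.2, 0.7, 0.4]
grip_width: 0.0853
finger_force: 0.0
```

```bash
python3 - <<'E'
from h import *
s=robot.observe();c=robot.calibration('wrist');W=robot.grab_frame('wrist');cv2.imwrite('pics/w2.png',W[:,:,::-1])
print(s['position'])
m=mask(W,(75,80,20),(97,255,255),(0,0,512,384));k=big(m)
for z in(.10,.105,.11):print('tub',z,rect(c,k,z))
print(cv2.boundingRect(k))
cs,_=cv2.findContours(m,cv2.RETR_CCOMP,cv2.CHAIN_APPROX_NONE)
for q in cs:
    if cv2.contourArea(q)>3000:print('cnt',cv2.boundingRect(q),rect(c,q[:,0],.105))
E
```

```text
[ 0.54537623 -0.21467181  0.31750375]
tub 0.1 [ 567.4 -227.2  170.5  130.1   -7.6]
tub 0.105 [ 566.1 -226.9  168.2  128.4   -7.6]
tub 0.11 [ 564.7 -226.6  166.   126.7   -7.6]
(194, 99, 118, 144)
cnt (194, 99, 118, 144) [ 566.1 -226.9  168.2  128.4   -7.6]
cnt (211, 111, 85, 113) [ 559.8 -225.4  130.6   93.5   -7.7]
```

View pics/w2.png

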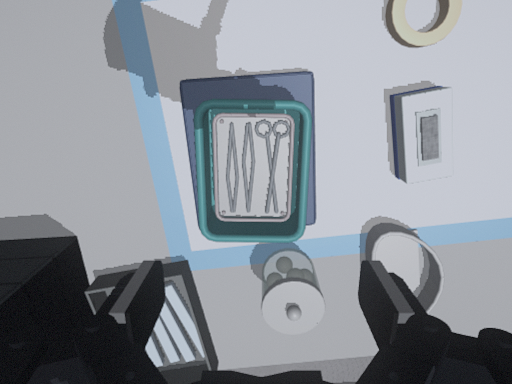

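The tub mouth is centred near (253,170) in the wrist view, with the rim spanning columns 194–312 and rows 99–243. I'll check that against the top and side views.

```bash
python3 - <<'E'
from h import *
s=robot.observe();c=robot.calibration('wrist');W=robot.grab_frame('wrist')
print(s['position'],np.abs(s['joint_vel']).max())
k=big(mask(W,(75,80,20),(97,255,255),(0,0,512,384)))
for z in(.098,.101,.104):print('tub',z,rect(c,k,z))
x,y=.567,-.227;a=np.radians(-7.6);Rm=np.array([[np.cos(a),-np.sin(a)],[np.sin(a),np.cos(a)]])
def rr(w,h,r,z):
    P=[]
    for i,(sx,sy) in enumerate([(1,1),(-1,1),(-1,-1),(1,-1)]):
        for t in np.linspace(i*90,i*90+90,8):
            q=np.radians(t);P.append([sx*(w/2-r)+r*np.cos(q),sy*(h/2-r)+r*np.sin(q)])
    P=np.array(P)@Rm.T+[x,y];return np.c_[P,np.full(len(P),z)]
T=cv2.imread('pics/top0.png');S=cv2.imread('pics/side0.png');out=[]
for I,n,(x0,y0,w,h) in((T,'top',(335,145,90,110)),(S,'side',(285,180,120,110))):
    k=4;J=cv2.resize(I[y0:y0+h,x0:x0+w],None,fx=k,fy=k,interpolation=cv2.INTER_CUBIC);cc=robot.calibration(n)
    for (ww,hh,r,z,col) in((.17,.13,.022,.101,(0,0,255)),(.15,.11,.012,.101,(0,255,255))):
        p=((proj(cc,rr(ww,hh,r,z))-[x0,y0]+.5)*k).astype(np.int32);cv2.polylines(J,[p],True,col,1)
    out.append(cv2.resize(J,(390,440)))
cv2.imwrite('pics/ov.png',np.hstack(out))
E
```

```text
[ 0.5453703  -0.21330349  0.3173588 ] 0.03093909871930481
tub 0.098 [ 567.7 -227.3  171.3  130.8   -7.5]
tub 0.101 [ 566.9 -227.1  170.   129.8   -7.5]
tub 0.104 [ 566.1 -227.   168.6  128.8   -7.5]
```

View pics/ov.png

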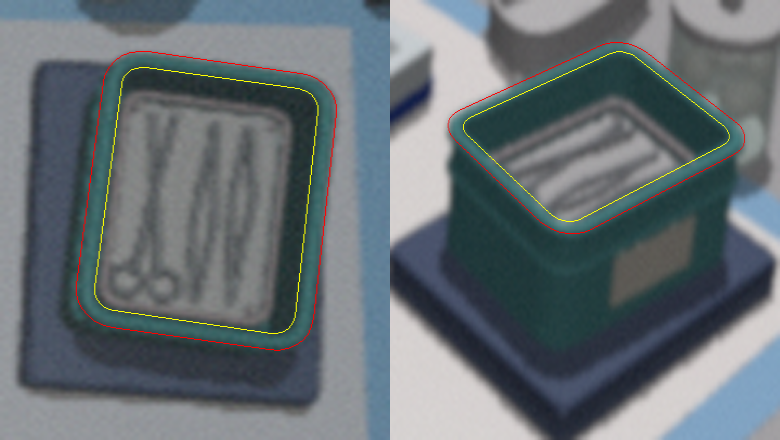

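The predicted rim outline lies on the bead in both fixed views, so the tub is at (0.567,−0.227), yaw −7.5°, with its rim top near z = 0.106. Now back to the lid.

```bash
python3 - <<'E'
from h import *
rel([.5291,.2273,.17],201.6)
E
```

```text
row [1.316 8.7   2.96 ] [  0.09  -0.05 -28.1 ]
```

Emit:
{"fn": "send_rows", "kwargs": {"series": [[[1,1.3,8.7,2.95,0,0,-28.1],[1,1.3,8.7,2.95,0,0,-28.1],[1,1.3,8.7,2.95,0,0,-28.1],[1,1.3,8.7,2.95,0,0,-28.1],[1,1.3,8.7,2.95,0,0,-28.1]]]}}

```text
clock: 5.12
position: [0.534, 0.086, 0.2181]
ee_rot: [[-0.929, -0.37, -0.0], [-0.37, 0.929, 0.001], [-0.0, 0.001, -1.0]]
wrist_force: [0.2, -0.0, 0.7]
grip_width: 0.0853
finger_force: 0.0
```

```bash
python3 - <<'E'
from h import *
print(robot.observe()['position'])
rel([.5291,.2273,.15],201.6)
E
```

```text
[0.53397431 0.08597585 0.21806998]
row [-0.954  2.662  1.363] [0.03 0.   0.1 ]
```

Emit:
{"fn": "send_rows", "kwargs": {"series": [[[1,-0.95,2.6,1.3,0,0,0],[1,-0.95,2.6,1.3,0,0,0],[1,-0.95,2.6,1.3,0,0,0],[1,-0.95,2.6,1.3,0,0,0],[1,-0.95,2.6,1.3,0,0,0]]]}}

```text
clock: 5.75
position: [0.5313, 0.2209, 0.1541]
ee_rot: [[-0.93, -0.369, 0.0], [-0.369, 0.93, -0.0], [-0.0, -0.0, -1.0]]
wrist_force: [0.2, -0.4, -0.8]
grip_width: 0.0854
finger_force: 0.0
```

```bash
python3 - <<'E'
from h import *
s=robot.observe();print(s['position'])
c=robot.calibration('wrist');W=robot.grab_frame('wrist')
b=mask(W,(100,100,30),(125,255,255),(60,0,460,384));print('bar',rect(c,big(b),.055),cv2.boundingRect(big(b)))
rel([.5291,.2273,.029],201.6)
E
```

```text
[0.53134044 0.22090959 0.1540941 ]
bar [528.4 226.6  93.7  15.2  21.5] (259, 127, 20, 112)
row [0.    0.15  2.507] [-0.01  0.05 -0.03]
```

Emit:
{"fn": "send_rows", "kwargs": {"series": [[[1,0,0.12,1.0,0,0,0],[1,0,0.12,2.0,0,0,0],[1,0,0.12,2.48,0,0,0],[0,0,0.12,2.48,0,0,0],[0,0,0.12,2.48,0,0,0]]], "force": 70}}

```text
clock: 6.42
position: [0.5309, 0.2258, 0.0313]
ee_rot: [[-0.93, -0.366, 0.003], [-0.366, 0.93, 0.001], [-0.003, -0.0, -1.0]]
wrist_force: [0.5, -0.4, 0.4]
grip_width: 0.0515
finger_force: 0.0
```

Emit:
{"fn": "send_rows", "kwargs": {"series": [[[0,0,0,0,0,0,0],[0,0,0,0,0,0,0],[0,0,0,0,0,0,0]]]}}

```text
clock: 6.8
position: [0.5304, 0.2262, 0.0312]
ee_rot: [[-0.93, -0.367, 0.002], [-0.367, 0.93, 0.001], [-0.002, -0.0, -1.0]]
wrist_force: [-1.3, -0.4, 5.7]
grip_width: 0.0121
finger_force: 68.4
```

```bash
python3 - <<'E'
from h import *
s=robot.observe();print(s['position'],s['ee_rot'],s['wrist_force'],s['grip_width'])
E
```

```text
[0.53042872 0.22623854 0.03120368] [[-9.30049234e-01 -3.67427491e-01  2.33686680e-03]
 [-3.67427161e-01  9.30052117e-01  5.84690197e-04]
 [-2.38823916e-03 -3.14837662e-04 -9.99997099e-01]] [-1.29751553 -0.40112361  5.7231134 ] 0.012058590558384432
```

Emit:
{"fn": "send_rows", "kwargs": {"series": [[[0,0,0,-0.3,0,0,0],[0,0,0,-1.2,0,0,0],[0,0,0,-2.2,0,0,0],[0,0,0,-3.2,0,0,0],[0,0,0,-4,0,0,0]]]}}

```text
clock: 7.42
position: [0.5296, 0.2261, 0.2329]
ee_rot: [[-0.93, -0.367, 0.002], [-0.367, 0.93, 0.001], [-0.002, -0.0, -1.0]]
wrist_force: [0.4, 0.2, -3.6]
grip_width: 0.0124
finger_force: 68.7
```

```bash
python3 - <<'E'
from h import *
s=robot.observe();print(s['position'],s['wrist_force'],s['grip_width'])
rel([.5679,-.2271,.23],172.5)
E
```

```text
[0.52962714 0.22610204 0.23288407] [ 0.36746098  0.1661912  -3.64231507] 0.01242889523274909
row [ 2.618 -8.711  0.053] [2.000e-02 1.300e-01 2.906e+01]
```

Emit:
{"fn": "send_rows", "kwargs": {"series": [[[0,0.3,-1.0,0,0,0,4],[0,0.6,-2,0,0,0,8],[0,0.9,-3,0,0,0,12],[0,1.2,-4,0,0,0,16],[0,1.5,-5,0,0,0,20]]]}}

```text
clock: 8.05
position: [0.5514, -0.0356, 0.2306]
ee_rot: [[-1.0, -0.025, 0.001], [-0.025, 1.0, 0.0], [-0.001, 0.0, -1.0]]
wrist_force: [0.6, 0.3, -2.5]
grip_width: 0.0121
finger_force: 68.7
```

```bash
python3 - <<'E'
from h import *
rel([.5679,-.2271,.22],172.5)
E
```

```text
row [-0.234 -3.837  0.212] [0.01 0.04 8.93]
```

Emit:
{"fn": "send_rows", "kwargs": {"series": [[[0,-0.05,-1,0.05,0,0,2.5],[0,-0.1,-2,0.1,0,0,5],[0,-0.18,-3,0.15,0,0,7.5],[0,-0.23,-3.7,0.2,0,0,8.9],[0,-0.23,-3.7,0.2,0,0,8.9]]]}}

```text
clock: 8.68
position: [0.5676, -0.2211, 0.2196]
ee_rot: [[-0.991, 0.132, -0.001], [0.132, 0.991, -0.0], [0.001, -0.0, -1.0]]
wrist_force: [0.8, 1.3, -2.2]
grip_width: 0.0119
finger_force: 68.8
```

```bash
python3 - <<'E'
from h import *
print(robot.observe()['position'])
rel([.5679,-.2271,.15],172.5)
E
```

```text
[ 0.56764501 -0.22112921  0.21956528]
row [-0.022 -0.117  1.391] [-0.01 -0.03 -0.06]
```

Emit:
{"fn": "send_rows", "kwargs": {"series": [[[0,-0.02,-0.11,0.5,0,0,0],[0,-0.02,-0.11,1,0,0,0],[0,-0.02,-0.11,1.3,0,0,0],[0,-0.02,-0.11,1.3,0,0,0],[0,-0.02,-0.11,1.3,0,0,0]]]}}

```text
clock: 9.3
position: [0.5692, -0.2242, 0.1559]
ee_rot: [[-0.992, 0.127, 0.002], [0.127, 0.992, -0.001], [-0.002, -0.001, -1.0]]
wrist_force: [0.1, 1.5, -2.3]
grip_width: 0.0126
finger_force: 68.8
```

```bash
python3 - <<'E'
from h import *
s=robot.observe();print(s['position'],s['wrist_force'])
rel([.5679,-.2271,.13],172.5)
T=robot.grab_frame('top');S=robot.grab_frame('side');T=T[130:260,310:440];S=S[120:300,250:430]
o=np.hstack([cv2.resize(I,(400,400),interpolation=cv2.INTER_CUBIC) for I in(T,S)])
cv2.imwrite('pics/p1.png',o[:,:,::-1])
E
```

```text
[ 0.56917259 -0.22417358  0.15591141] [ 0.12868127  1.50696748 -2.33417625]
row [ 0.019 -0.061  0.518] [-0.03  0.11  0.18]
```

View pics/p1.png

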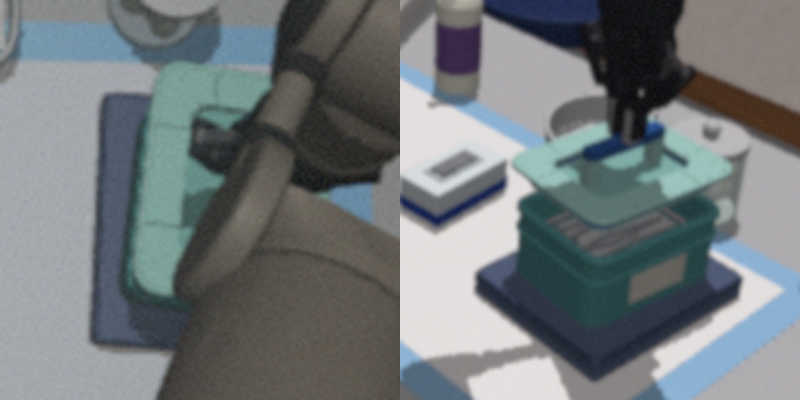

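The lid hangs level and in line over the tub. I lower it slowly.

Emit:
{"fn": "send_rows", "kwargs": {"series": [[[0,0.02,-0.06,0.1,0,0,0.1],[0,0.02,-0.06,0.2,0,0,0.1],[0,0.02,-0.06,0.2,0,0,0.1]]]}}

```text
clock: 9.78
position: [0.5668, -0.227, 0.144]
ee_rot: [[-0.992, 0.13, -0.001], [0.13, 0.992, 0.001], [0.001, 0.001, -1.0]]
wrist_force: [-0.2, -0.9, -2.3]
grip_width: 0.0126
finger_force: 68.8
```

```bash
python3 - <<'E'
from h import *
s=robot.observe();print(s['position'],s['wrist_force'],s['moment'])
rel([.5679,-.2271,.13],172.5)
E
```

```text
[ 0.56675925 -0.22700355  0.143963  ] [-0.21805797 -0.90693541 -2.30812548] [ 0.00859471 -0.02022278  0.04927088]
row [-0.023  0.001  0.279] [ 0.03 -0.07  0.04]
```

Emit:
{"fn": "send_rows", "kwargs": {"series": [[[0,0,0,0.08,0,0,0],[0,0,0,0.16,0,0,0],[0,0,0,0.2,0,0,0]]]}}

```text
clock: 10.15
position: [0.567, -0.227, 0.1342]
ee_rot: [[-0.992, 0.13, -0.0], [0.13, 0.992, 0.0], [0.001, 0.0, -1.0]]
wrist_force: [-0.8, -0.1, -1.3]
grip_width: 0.0121
finger_force: 68.8
```

Emit:
{"fn": "send_rows", "kwargs": {"series": [[[0,0,0,0.04,0,0,0],[0,0,0,0.08,0,0,0],[0,0,0,0.08,0,0,0]]]}}

```text
clock: 10.52
position: [0.5671, -0.2271, 0.1305]
ee_rot: [[-0.992, 0.13, -0.0], [0.13, 0.992, 0.0], [0.0, 0.0, -1.0]]
wrist_force: [1.0, -0.3, -2.1]
grip_width: 0.0124
finger_force: 68.8
```

Emit:
{"fn": "send_rows", "kwargs": {"series": [[[0,0,0,0.04,0,0,0],[0,0,0,0.06,0,0,0],[0,0,0,0.06,0,0,0]]]}}

```text
clock: 10.9
position: [0.5673, -0.2272, 0.1278]
ee_rot: [[-0.992, 0.13, 0.0], [0.13, 0.992, -0.0], [-0.0, -0.0, -1.0]]
wrist_force: [0.4, -1.2, -1.1]
grip_width: 0.0123
finger_force: 69.0
```

Emit:
{"fn": "send_rows", "kwargs": {"series": [[[0,0,0,0.04,0,0,0],[0,0,0,0.06,0,0,0],[0,0,0,0.06,0,0,0]]]}}

```text
clock: 11.28
position: [0.5674, -0.2273, 0.1251]
ee_rot: [[-0.992, 0.13, 0.001], [0.13, 0.992, -0.0], [-0.001, -0.0, -1.0]]
wrist_force: [-0.3, -1.1, 3.3]
grip_width: 0.0122
finger_force: 69.8
```

Contact at about 5 N and the expected height. I release, back off and look.

Emit:
{"fn": "send_rows", "kwargs": {"series": [[[1,0,0,0,0,0,0],[1,0,0,0,0,0,0],[1,0,0,-0.8,0,0,0],[1,0,0,-1.8,0,0,0],[1,0,0,-2.8,0,0,0]]]}}

```text
clock: 11.9
position: [0.5669, -0.2269, 0.2657]
ee_rot: [[-0.992, 0.13, -0.001], [0.13, 0.992, 0.001], [0.001, 0.0, -1.0]]
wrist_force: [1.2, -0.2, -0.2]
grip_width: 0.0852
finger_force: 0.0
```

Emit:
{"fn": "send_rows", "kwargs": {"series": [[[0,0.4,0,-0.6,0,0,0],[0,0.4,0,-0.6,0,0,0],[0,0.4,0,-0.6,0,0,0]]]}}

```text
clock: 12.28
position: [0.5471, -0.2243, 0.2932]
ee_rot: [[-0.992, 0.13, -0.002], [0.13, 0.992, 0.001], [0.002, 0.001, -1.0]]
wrist_force: [0.0, 0.5, -0.8]
grip_width: 0.032
finger_force: 0.0
```

```bash
python3 - <<'E'
from h import *
s=robot.observe();print(s['position'])
c=robot.calibration('wrist');W=robot.grab_frame('wrist');S=robot.grab_frame('side')
b=mask(W,(100,100,30),(125,255,255),(60,0,460,384));print('bar',rect(c,big(b),.151),cv2.boundingRect(big(b)))
m=mask(W,(75,25,60),(100,255,255),(150,20,380,330));print('lid',rect(c,big(m|b),.1195),cv2.boundingRect(big(m)))
print('tub-ish',rect(c,big(m|b),.1195))
o=np.hstack([cv2.resize(W[20:320,110:410],(400,400)),cv2.resize(S[160:300,270:410],(400,400),interpolation=cv2.INTER_CUBIC)])
cv2.imwrite('pics/p2.png',o[:,:,::-1])
E
```

```text
[ 0.5471169  -0.22430133  0.29323246]
bar [ 565.2 -227.    92.5   15.    -7.1] (252, 143, 17, 94)
lid [ 570.8 -227.1  188.1  140.    -7.5] (189, 93, 144, 175)
tub-ish [ 570.8 -227.1  188.1  140.    -7.5]
```

View pics/p2.png

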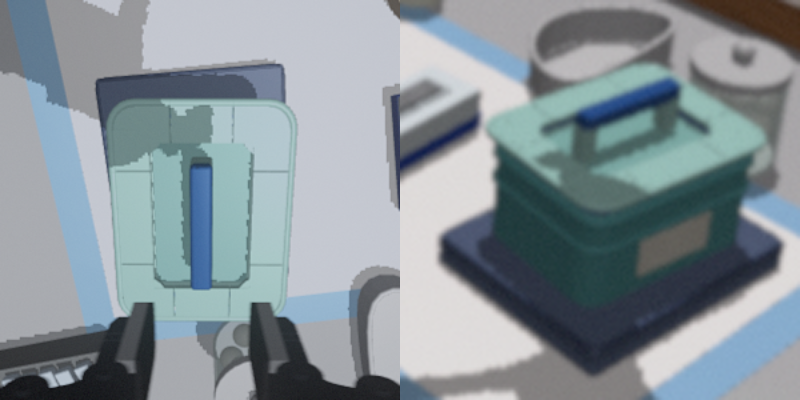

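The lid sits square on the mouth. Now I shut the fingers and press, starting with the −x side (edge5).

Emit:
{"fn": "send_rows", "kwargs": {"series": [[[0,1.1,0,1,0,0,0],[0,1.1,0,2,0,0,0],[0,1.1,0,2.8,0,0,0],[0,1.1,0,3.2,0,0,0],[0,1.1,0,3.4,0,0,0]]]}}

```text
clock: 13.0
position: [0.492, -0.2167, 0.1223]
ee_rot: [[-0.992, 0.13, -0.003], [0.13, 0.992, 0.002], [0.004, 0.002, -1.0]]
wrist_force: [0.2, 0.2, 0.4]
grip_width: -0.0002
finger_force: 0.0
```

Emit:
{"fn": "send_rows", "kwargs": {"series": [[[0,0,0,0.1,0,0,0],[0,0,0,0.2,0,0,0],[0,0,0,0.2,0,0,0]]]}}

```text
clock: 13.38
position: [0.4929, -0.2174, 0.1148]
ee_rot: [[-0.992, 0.13, 0.0], [0.13, 0.992, -0.0], [-0.0, -0.0, -1.0]]
wrist_force: [0.6, -0.3, 0.1]
grip_width: 0.0001
finger_force: 0.0
```

Emit:
{"fn": "send_rows", "kwargs": {"series": [[[0,0,0,0.1,0,0,0],[0,0,0,0.2,0,0,0],[0,0,0,0.2,0,0,0]]]}}

```text
clock: 13.75
position: [0.4925, -0.2172, 0.1042]
ee_rot: [[-0.992, 0.13, -0.001], [0.13, 0.992, 0.001], [0.001, 0.0, -1.0]]
wrist_force: [-0.3, 0.1, -0.3]
grip_width: 0.0
finger_force: 0.0
```

No contact at z = 0.104, which is lower than the flange should be. I look before going on.

```bash
python3 - <<'E'
from h import *
s=robot.observe();print(s['position'],s['wrist_force'])
c=robot.calibration('side');S=robot.grab_frame('side')
b=mask(S,(105,120,30),(125,255,255),(280,150,410,240));k=big(b);print(cv2.boundingRect(k),k.mean(0))
for z in(.13,.14,.15):print(z,rect(c,k,z))
J=cv2.resize(S[150:300,250:420],(680,600),interpolation=cv2.INTER_CUBIC)
cv2.imwrite('pics/p3.png',J[:,:,::-1])
print('tip px',(proj(c,[s['position']])[0]-[250,150])*4)
E
```

```text
[ 0.49251237 -0.21716905  0.1042227 ] [-0.2839104   0.14796007 -0.33800778]
(332, 188, 35, 17) [349.47222222 195.83333333]
0.13 [ 584.4 -211.7  101.4   27.6   -8.9]
0.14 [ 571.1 -221.6   99.5   27.1   -8.9]
0.15 [ 557.8 -231.6   97.7   26.6   -8.9]
tip px [284.1543597  286.79217609]
```

View pics/p3.png

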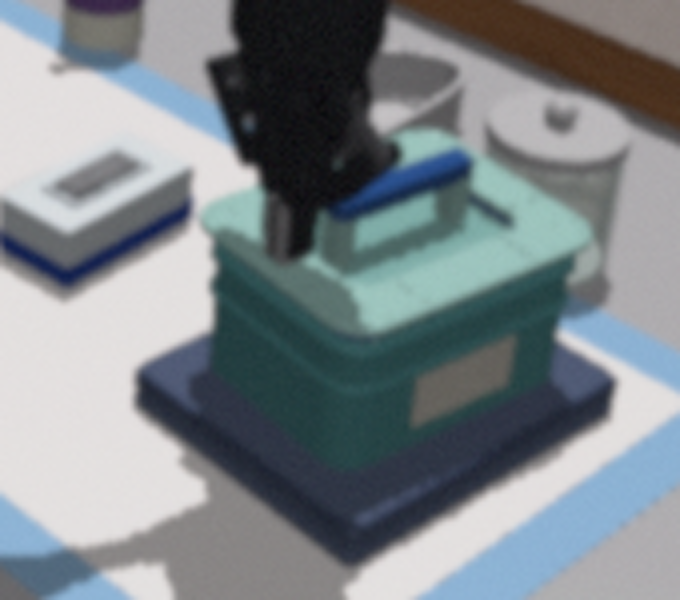

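```bash
python3 - <<'E'
from h import *
c=robot.calibration('side')
for z in(.104,.11,.115,.12,.125):print(z,ray(c,[[250+285/4,150+262/4]],z)[0][:2])
c=robot.calibration('wrist');W=robot.grab_frame('wrist');s=robot.observe()
print('tcp px',proj(c,[s['position']]),'flange corner px',proj(c,[[.492,-.217,.121]]))
cv2.imwrite('pics/w4.png',cv2.resize(W[150:384,130:390],(780,600))[:,:,::-1][:,:,:])
E
```

```text
0.104 [ 0.50998353 -0.20145517]
0.11 [ 0.5031429  -0.20725636]
0.115 [ 0.49744238 -0.21209068]
0.12 [ 0.49174186 -0.21692501]
0.125 [ 0.48604133 -0.22175933]
tcp px [[260.18735452 242.40262255]] flange corner px [[260.6735071  256.05021839]]
```

View pics/w4.png

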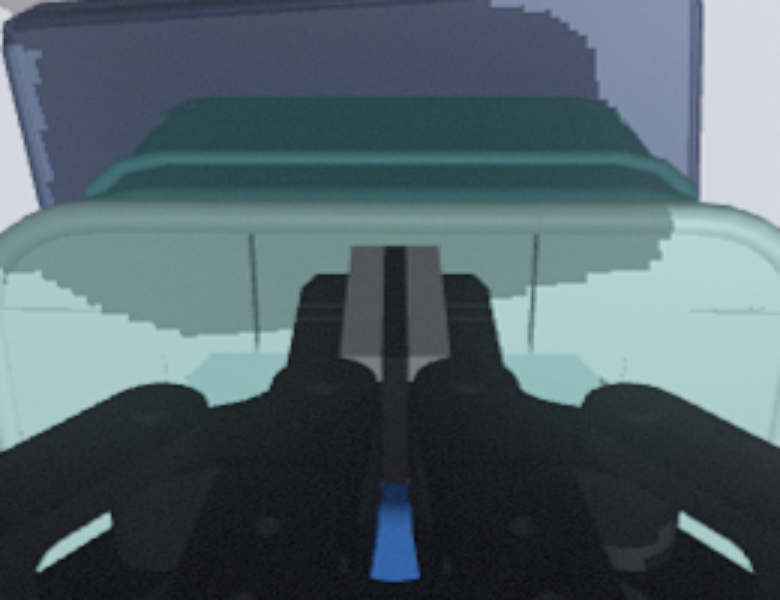

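Both views show the finger tips right at the flange face, (395,246) in the crop, and nothing else touched. I press on in small steps, watching the force.

Emit:
{"fn": "send_rows", "kwargs": {"series": [[[0,0,0,0.06,0,0,0],[0,0,0,0.1,0,0,0]]]}}

```text
clock: 14.1
position: [0.493, -0.2175, 0.0998]
ee_rot: [[-0.992, 0.13, 0.001], [0.13, 0.992, -0.0], [-0.001, -0.0, -1.0]]
wrist_force: [0.0, 0.4, 4.5]
grip_width: 0.0
finger_force: 2.1
```

Emit:
{"fn": "send_rows", "kwargs": {"series": [[[0,0,0,0.06,0,0,0],[0,0,0,0.1,0,0,0]]]}}

```text
clock: 14.35
position: [0.4938, -0.2178, 0.0952]
ee_rot: [[-0.992, 0.13, 0.003], [0.13, 0.992, -0.001], [-0.003, -0.001, -1.0]]
wrist_force: [2.6, 1.0, 5.9]
grip_width: -0.0002
finger_force: 2.8
```

Emit:
{"fn": "send_rows", "kwargs": {"series": [[[0,0,0,0.06,0,0,0],[0,0,0,0.12,0,0,0],[0,0,0,0.16,0,0,0]]]}}

```text
clock: 14.72
position: [0.493, -0.2175, 0.0867]
ee_rot: [[-0.992, 0.13, 0.0], [0.13, 0.992, -0.0], [-0.001, -0.0, -1.0]]
wrist_force: [0.8, 0.3, 5.0]
grip_width: 0.0003
finger_force: 2.7
```

Emit:
{"fn": "send_rows", "kwargs": {"series": [[[0,0,0,0.06,0,0,0],[0,0,0,0.12,0,0,0]]]}}

```text
clock: 14.98
position: [0.493, -0.2175, 0.081]
ee_rot: [[-0.992, 0.13, 0.001], [0.13, 0.992, -0.0], [-0.001, -0.0, -1.0]]
wrist_force: [0.9, 0.6, 8.2]
grip_width: -0.0001
finger_force: 4.0
```

Emit:
{"fn": "send_rows", "kwargs": {"series": [[[0,0,0,0.05,0,0,0],[0,0,0,0.1,0,0,0]]]}}

```text
clock: 15.22
position: [0.4932, -0.2176, 0.0783]
ee_rot: [[-0.992, 0.129, 0.002], [0.129, 0.992, -0.001], [-0.002, -0.001, -1.0]]
wrist_force: [-8.8, 5.4, 40.3]
grip_width: 0.0002
finger_force: 19.8
```

Emit:
{"fn": "send_rows", "kwargs": {"series": [[[0,0,0,0.05,0,0,0],[0,0,0,0.08,0,0,0]]]}}

```text
clock: 15.48
position: [0.4934, -0.2178, 0.078]
ee_rot: [[-0.992, 0.129, 0.004], [0.129, 0.992, -0.003], [-0.004, -0.002, -1.0]]
wrist_force: [-15.8, 9.1, 62.5]
grip_width: -0.0003
finger_force: 31.4
```

The stretch gave and came to a hard stop at TCP z = 0.078. On to edge6 and then round.

Emit:
{"fn": "send_rows", "kwargs": {"series": [[[0,0,0,-0.9,0,0,0],[0,-0.16,-0.94,-0.9,0,0,0],[0,-0.16,-0.94,-0.9,0,0,0],[0,-0.16,-0.94,-0.45,0,0,0],[0,-0.16,-0.94,-0.15,0,0,0]]]}}

```text
clock: 16.1
position: [0.4943, -0.2648, 0.0787]
ee_rot: [[-0.992, 0.13, -0.001], [0.13, 0.992, 0.0], [0.001, -0.0, -1.0]]
wrist_force: [-2.9, -1.0, 24.2]
grip_width: 0.0
finger_force: 12.7
```

Emit:
{"fn": "send_rows", "kwargs": {"series": [[[0,0,0,0.05,0,0,0],[0,0,0,0.08,0,0,0],[0,0,0,0.08,0,0,0]]]}}

```text
clock: 16.48
position: [0.4946, -0.2651, 0.0785]
ee_rot: [[-0.992, 0.129, 0.001], [0.129, 0.992, -0.002], [-0.001, -0.002, -1.0]]
wrist_force: [-8.1, 2.6, 29.5]
grip_width: 0.0
finger_force: 15.1
```

Emit:
{"fn": "send_rows", "kwargs": {"series": [[[0,0,0,-0.85,0,0,0],[0,-0.7,-0.08,-0.85,0,0,0],[0,-1.34,-0.16,-0.85,0,0,0],[0,-1.34,-0.16,-0.42,0,0,0],[0,-1.34,-0.16,-0.08,0,0,0]]]}}

```text
clock: 17.1
position: [0.5612, -0.2812, 0.079]
ee_rot: [[-0.992, 0.129, 0.002], [0.129, 0.992, -0.0], [-0.002, -0.0, -1.0]]
wrist_force: [2.7, 1.1, 14.4]
grip_width: -0.0003
finger_force: 7.3
```

Emit:
{"fn": "send_rows", "kwargs": {"series": [[[0,0,0,0.05,0,0,0],[0,0,0,0.08,0,0,0],[0,0,0,0.08,0,0,0]]]}}

```text
clock: 17.48
position: [0.5616, -0.2818, 0.0786]
ee_rot: [[-0.992, 0.13, 0.005], [0.129, 0.992, -0.002], [-0.005, -0.002, -1.0]]
wrist_force: [-1.2, 2.1, 22.5]
grip_width: 0.0002
finger_force: 11.1
```

Emit:
{"fn": "send_rows", "kwargs": {"series": [[[0,0,0,-0.85,0,0,0],[0,-0.7,0.08,-0.85,0,0,0],[0,-1.34,0.16,-0.85,0,0,0],[0,-1.34,0.16,-0.42,0,0,0],[0,-1.34,0.16,-0.08,0,0,0]]]}}

```text
clock: 18.1
position: [0.6285, -0.2814, 0.0789]
ee_rot: [[-0.992, 0.129, 0.002], [0.129, 0.992, 0.001], [-0.002, 0.001, -1.0]]
wrist_force: [3.3, 3.4, 15.3]
grip_width: -0.0002
finger_force: 7.9
```

Emit:
{"fn": "send_rows", "kwargs": {"series": [[[0,0,0,0.05,0,0,0],[0,0,0,0.08,0,0,0],[0,0,0,0.08,0,0,0]]]}}

```text
clock: 18.48
position: [0.6287, -0.2818, 0.0786]
ee_rot: [[-0.992, 0.13, 0.005], [0.129, 0.992, -0.001], [-0.005, -0.0, -1.0]]
wrist_force: [0.1, 4.3, 20.4]
grip_width: -0.0005
finger_force: 10.2
```

Emit:
{"fn": "send_rows", "kwargs": {"series": [[[0,0,0,-0.85,0,0,0],[0,-0.08,0.5,-0.85,0,0,0],[0,-0.16,0.94,-0.85,0,0,0],[0,-0.16,0.94,-0.42,0,0,0],[0,-0.16,0.94,-0.08,0,0,0]]]}}

```text
clock: 19.1
position: [0.642, -0.2338, 0.0783]
ee_rot: [[-0.992, 0.128, -0.0], [0.128, 0.992, 0.002], [0.0, 0.002, -1.0]]
wrist_force: [-0.0, 6.3, 33.8]
grip_width: -0.0
finger_force: 18.9
```

Emit:
{"fn": "send_rows", "kwargs": {"series": [[[0,0,0,0.06,0,0,0],[0,0,0,0.1,0,0,0],[0,0,0,0.1,0,0,0]]]}}

```text
clock: 19.48
position: [0.6425, -0.234, 0.0783]
ee_rot: [[-0.992, 0.128, 0.003], [0.128, 0.992, 0.001], [-0.003, 0.001, -1.0]]
wrist_force: [-6.9, 8.2, 30.0]
grip_width: 0.0001
finger_force: 14.8
```

Emit:
{"fn": "send_rows", "kwargs": {"series": [[[0,0,0,-0.85,0,0,0],[0,0.08,0.5,-0.85,0,0,0],[0,0.16,0.94,-0.85,0,0,0],[0,0.16,0.94,-0.42,0,0,0],[0,0.16,0.94,-0.08,0,0,0]]]}}

```text
clock: 20.1
position: [0.6401, -0.1857, 0.0775]
ee_rot: [[-0.992, 0.128, 0.0], [0.128, 0.992, 0.002], [-0.0, 0.003, -1.0]]
wrist_force: [6.1, 18.0, 81.2]
grip_width: 0.0
finger_force: 46.1
```

Emit:
{"fn": "send_rows", "kwargs": {"series": [[[0,0,0,0.06,0,0,0],[0,0,0,0.1,0,0,0],[0,0,0,0.1,0,0,0]]]}}

```text
clock: 20.48
position: [0.6404, -0.1859, 0.0781]
ee_rot: [[-0.992, 0.128, 0.003], [0.128, 0.992, 0.001], [-0.003, 0.002, -1.0]]
wrist_force: [-8.4, 9.4, 37.4]
grip_width: 0.0001
finger_force: 18.2
```

Emit:
{"fn": "send_rows", "kwargs": {"series": [[[0,0,0,-0.85,0,0,0],[0,0.7,0.08,-0.85,0,0,0],[0,1.34,0.16,-0.85,0,0,0],[0,1.34,0.16,-0.42,0,0,0],[0,1.34,0.16,-0.08,0,0,0]]]}}

```text
clock: 21.1
position: [0.5731, -0.1703, 0.0773]
ee_rot: [[-0.992, 0.129, -0.002], [0.129, 0.992, 0.002], [0.002, 0.002, -1.0]]
wrist_force: [-20.2, 25.5, 125.4]
grip_width: -0.0001
finger_force: 64.9
```

Emit:
{"fn": "send_rows", "kwargs": {"series": [[[0,0,0,0.06,0,0,0],[0,0,0,0.08,0,0,0],[0,0,0,0.08,0,0,0]]]}}

```text
clock: 21.48
position: [0.573, -0.1704, 0.0781]
ee_rot: [[-0.992, 0.128, -0.001], [0.128, 0.992, 0.001], [0.001, 0.0, -1.0]]
wrist_force: [-19.1, 8.1, 48.2]
grip_width: -0.0003
finger_force: 24.2
```

One impact reading reached 125 N, above the 120 N limit. I had let the commanded depth creep down across batched presses. From here I press slower and shallower, one at a time.

Emit:
{"fn": "send_rows", "kwargs": {"series": [[[0,0,0,-0.9,0,0,0],[0,0.7,-0.08,-0.9,0,0,0],[0,1.34,-0.16,-0.9,0,0,0],[0,1.34,-0.16,-0.6,0,0,0],[0,1.34,-0.16,-0.4,0,0,0]]]}}

```text
clock: 22.1
position: [0.5066, -0.1709, 0.0914]
ee_rot: [[-0.992, 0.129, -0.002], [0.129, 0.992, 0.001], [0.002, 0.001, -1.0]]
wrist_force: [-0.0, 0.8, -0.2]
grip_width: 0.0002
finger_force: 0.0
```

Emit:
{"fn": "send_rows", "kwargs": {"series": [[[0,0,0,0.1,0,0,0],[0,0,0,0.2,0,0,0],[0,0,0,0.26,0,0,0],[0,0,0,0.3,0,0,0]]]}}

```text
clock: 22.6
position: [0.5068, -0.171, 0.0784]
ee_rot: [[-0.992, 0.129, -0.001], [0.129, 0.992, 0.001], [0.002, 0.001, -1.0]]
wrist_force: [-7.9, 4.8, 24.0]
grip_width: 0.0001
finger_force: 12.0
```

Emit:
{"fn": "send_rows", "kwargs": {"series": [[[0,0,0,-0.9,0,0,0],[0,0.16,-0.94,-0.9,0,0,0],[0,0.16,-0.94,-0.7,0,0,0],[0,0.16,-0.94,-0.46,0,0,0],[0,0.16,-0.94,-0.46,0,0,0]]]}}

```text
clock: 23.22
position: [0.4921, -0.216, 0.0992]
ee_rot: [[-0.992, 0.129, -0.003], [0.129, 0.992, 0.002], [0.003, 0.002, -1.0]]
wrist_force: [0.4, 0.0, 0.0]
grip_width: -0.0001
finger_force: 0.0
```

Emit:
{"fn": "send_rows", "kwargs": {"series": [[[0,0,0,0.1,0,0,0],[0,0,0,0.2,0,0,0],[0,0,0,0.3,0,0,0],[0,0,0,0.38,0,0,0],[0,0,0,0.44,0,0,0]]]}}

```text
clock: 23.85
position: [0.493, -0.2172, 0.0798]
ee_rot: [[-0.992, 0.13, 0.001], [0.13, 0.992, -0.0], [-0.001, 0.0, -1.0]]
wrist_force: [-1.7, 2.6, 7.8]
grip_width: 0.0002
finger_force: 4.2
```

Emit:
{"fn": "send_rows", "kwargs": {"series": [[[0,0,0,0.06,0,0,0],[0,0,0,0.1,0,0,0],[0,0,0,0.1,0,0,0]]]}}

```text
clock: 24.22
position: [0.4931, -0.2173, 0.0783]
ee_rot: [[-0.992, 0.129, 0.002], [0.129, 0.992, -0.001], [-0.003, -0.001, -1.0]]
wrist_force: [-11.1, 6.4, 34.4]
grip_width: 0.0004
finger_force: 17.2
```

Emit:
{"fn": "send_rows", "kwargs": {"series": [[[0,0,0,-0.9,0,0,0],[0,-0.16,-0.94,-0.9,0,0,0],[0,-0.16,-0.94,-0.6,0,0,0],[0,-0.16,-0.94,-0.45,0,0,0],[0,-0.16,-0.94,-0.45,0,0,0]]]}}

```text
clock: 24.85
position: [0.4939, -0.2637, 0.0953]
ee_rot: [[-0.992, 0.129, -0.002], [0.129, 0.992, 0.002], [0.003, 0.002, -1.0]]
wrist_force: [0.2, 0.2, 0.7]
grip_width: -0.0001
finger_force: 0.0
```

Emit:
{"fn": "send_rows", "kwargs": {"series": [[[0,0,0,0.1,0,0,0],[0,0,0,0.2,0,0,0],[0,0,0,0.3,0,0,0],[0,0,0,0.38,0,0,0],[0,0,0,0.44,0,0,0]]]}}

```text
clock: 25.48
position: [0.495, -0.2655, 0.0781]
ee_rot: [[-0.992, 0.129, 0.002], [0.129, 0.992, -0.002], [-0.002, -0.002, -1.0]]
wrist_force: [-12.9, 5.8, 41.9]
grip_width: 0.0
finger_force: 21.1
```

Emit:
{"fn": "send_rows", "kwargs": {"series": [[[0,0,0,-0.9,0,0,0],[0,-0.7,-0.08,-0.9,0,0,0],[0,-1.34,-0.16,-0.8,0,0,0],[0,-1.34,-0.16,-0.47,0,0,0],[0,-1.34,-0.16,-0.47,0,0,0]]]}}

```text
clock: 26.1
position: [0.5582, -0.2804, 0.0957]
ee_rot: [[-0.992, 0.129, -0.004], [0.129, 0.992, 0.003], [0.005, 0.002, -1.0]]
wrist_force: [-0.6, 0.3, 0.4]
grip_width: 0.0
finger_force: 0.0
```

Emit:
{"fn": "send_rows", "kwargs": {"series": [[[0,0,0,0.1,0,0,0],[0,0,0,0.2,0,0,0],[0,0,0,0.3,0,0,0],[0,0,0,0.38,0,0,0],[0,0,0,0.41,0,0,0]]]}}

```text
clock: 26.72
position: [0.5598, -0.2818, 0.0787]
ee_rot: [[-0.992, 0.13, 0.001], [0.13, 0.992, -0.001], [-0.001, -0.0, -1.0]]
wrist_force: [-3.0, 2.4, 7.9]
grip_width: -0.0001
finger_force: 4.1
```

Emit:
{"fn": "send_rows", "kwargs": {"series": [[[0,0,0,-0.9,0,0,0],[0,-0.7,0.08,-0.9,0,0,0],[0,-1.34,0.16,-0.8,0,0,0],[0,-1.34,0.16,-0.46,0,0,0],[0,-1.34,0.16,-0.46,0,0,0]]]}}

```text
clock: 27.35
position: [0.6255, -0.2816, 0.098]
ee_rot: [[-0.992, 0.13, -0.005], [0.13, 0.992, 0.003], [0.005, 0.002, -1.0]]
wrist_force: [-1.0, -0.5, 0.2]
grip_width: -0.0001
finger_force: 0.0
```

Emit:
{"fn": "send_rows", "kwargs": {"series": [[[0,0,0,0.1,0,0,0],[0,0,0,0.2,0,0,0],[0,0,0,0.3,0,0,0],[0,0,0,0.4,0,0,0],[0,0,0,0.46,0,0,0]]]}}

```text
clock: 27.98
position: [0.6274, -0.2827, 0.0789]
ee_rot: [[-0.992, 0.13, 0.001], [0.13, 0.992, -0.001], [-0.001, -0.001, -1.0]]
wrist_force: [-3.5, 0.8, 9.0]
grip_width: 0.0004
finger_force: 4.3
```

Emit:
{"fn": "send_rows", "kwargs": {"series": [[[0,0,0,-0.9,0,0,0],[0,-0.08,0.5,-0.9,0,0,0],[0,-0.16,0.94,-0.8,0,0,0],[0,-0.16,0.94,-0.46,0,0,0],[0,-0.16,0.94,-0.46,0,0,0]]]}}

```text
clock: 28.6
position: [0.6398, -0.2358, 0.097]
ee_rot: [[-0.992, 0.129, -0.006], [0.129, 0.992, 0.002], [0.006, 0.002, -1.0]]
wrist_force: [0.7, -0.6, 0.0]
grip_width: 0.0003
finger_force: 0.0
```

Emit:
{"fn": "send_rows", "kwargs": {"series": [[[0,0,0,0.1,0,0,0],[0,0,0,0.2,0,0,0],[0,0,0,0.3,0,0,0],[0,0,0,0.4,0,0,0],[0,0,0,0.44,0,0,0]]]}}

```text
clock: 29.22
position: [0.6416, -0.2375, 0.0798]
ee_rot: [[-0.992, 0.13, 0.001], [0.13, 0.992, -0.001], [-0.001, -0.001, -1.0]]
wrist_force: [-2.2, 0.0, 8.3]
grip_width: -0.0001
finger_force: 3.9
```

Emit:
{"fn": "send_rows", "kwargs": {"series": [[[0,0,0,-0.9,0,0,0],[0,0.08,0.5,-0.9,0,0,0],[0,0.16,0.94,-0.8,0,0,0],[0,0.16,0.94,-0.46,0,0,0],[0,0.16,0.94,-0.46,0,0,0]]]}}

```text
clock: 29.85
position: [0.638, -0.1884, 0.0983]
ee_rot: [[-0.992, 0.129, -0.005], [0.129, 0.992, 0.002], [0.006, 0.001, -1.0]]
wrist_force: [0.4, 1.2, -0.1]
grip_width: -0.0003
finger_force: 0.0
```

Emit:
{"fn": "send_rows", "kwargs": {"series": [[[0,0,0,0.1,0,0,0],[0,0,0,0.2,0,0,0],[0,0,0,0.3,0,0,0],[0,0,0,0.4,0,0,0],[0,0,0,0.46,0,0,0]]]}}

```text
clock: 30.48
position: [0.6399, -0.1897, 0.0798]
ee_rot: [[-0.992, 0.13, 0.001], [0.13, 0.992, -0.001], [-0.001, -0.001, -1.0]]
wrist_force: [-3.7, 0.2, 8.1]
grip_width: 0.0001
finger_force: 4.2
```

Emit:
{"fn": "send_rows", "kwargs": {"series": [[[0,0,0,-0.9,0,0,0],[0,0.7,0.08,-0.9,0,0,0],[0,1.34,0.16,-0.8,0,0,0],[0,1.34,0.16,-0.47,0,0,0],[0,1.34,0.16,-0.47,0,0,0]]]}}

```text
clock: 31.1
position: [0.574, -0.1725, 0.1008]
ee_rot: [[-0.992, 0.13, -0.002], [0.13, 0.992, 0.001], [0.002, 0.001, -1.0]]
wrist_force: [0.1, -0.3, -0.6]
grip_width: -0.0002
finger_force: 0.0
```

Emit:
{"fn": "send_rows", "kwargs": {"series": [[[0,0,0,0.1,0,0,0],[0,0,0,0.2,0,0,0],[0,0,0,0.3,0,0,0],[0,0,0,0.4,0,0,0],[0,0,0,0.44,0,0,0]]]}}

```text
clock: 31.72
position: [0.5747, -0.1727, 0.0808]
ee_rot: [[-0.992, 0.13, 0.001], [0.13, 0.992, -0.0], [-0.001, -0.0, -1.0]]
wrist_force: [-2.0, 1.0, 7.1]
grip_width: 0.0
finger_force: 3.7
```

Emit:
{"fn": "send_rows", "kwargs": {"series": [[[0,0,0,-0.9,0,0,0],[0,0.7,-0.08,-0.9,0,0,0],[0,1.34,-0.16,-0.8,0,0,0],[0,1.34,-0.16,-0.47,0,0,0],[0,1.34,-0.16,-0.47,0,0,0]]]}}

```text
clock: 32.35
position: [0.5062, -0.1716, 0.1029]
ee_rot: [[-0.992, 0.13, -0.002], [0.13, 0.992, 0.001], [0.002, 0.001, -1.0]]
wrist_force: [0.9, -0.2, 0.0]
grip_width: 0.0002
finger_force: 0.0
```

Emit:
{"fn": "send_rows", "kwargs": {"series": [[[0,0,0,0.1,0,0,0],[0,0,0,0.2,0,0,0],[0,0,0,0.3,0,0,0],[0,0,0,0.4,0,0,0],[0,0,0,0.44,0,0,0]]]}}

```text
clock: 32.98
position: [0.5071, -0.1718, 0.082]
ee_rot: [[-0.992, 0.13, 0.001], [0.13, 0.992, -0.0], [-0.001, -0.0, -1.0]]
wrist_force: [-1.5, 0.5, 6.5]
grip_width: 0.0001
finger_force: 3.5
```

All eight points now go down past the home level with under 10 N, so none has sprung up. I back away and check.

Emit:
{"fn": "send_rows", "kwargs": {"series": [[[0,0,0,-1,0,0,0],[0,0,0,-2,0,0,0],[0,0.5,0,-3,0,0,0],[0,1,0,-4,0,0,0],[0,1,0,-4,0,0,0]]]}}

```text
clock: 33.6
position: [0.4579, -0.166, 0.2857]
ee_rot: [[-0.991, 0.13, 0.007], [0.13, 0.991, -0.004], [-0.008, -0.003, -1.0]]
wrist_force: [0.5, 0.2, -0.3]
grip_width: 0.0003
finger_force: 0.0
```

```bash
python3 - <<'E'
from h import *
s=robot.observe();print(s['clock'],s['position'],s['wrist_force'])
c=robot.calibration('side');S=robot.grab_frame('side');S0=cv2.imread('pics/side0.png')[:,:,::-1].copy()
b=mask(S,(100,120,30),(125,255,255),(285,150,405,250));n,_,st,ce=cv2.connectedComponentsWithStats(b)
print('blue blobs',[(list(q),np.round(e)) for q,e in zip(st[1:],ce[1:]) if q[4]>4])
for z in(.125,.13,.135,.14):print('bar',z,rect(c,big(b),z)[:2])
# flange outline at the home height: mint mask bounding against projection of 176x136 corners
m=mask(S,(75,20,60),(100,110,255),(285,150,410,260));print('mint bbox',cv2.boundingRect(big(m)))
a=np.radians(-7.5);R=np.array([[np.cos(a),-np.sin(a)],[np.sin(a),np.cos(a)]])
for z in(.104,.109,.121):
    P=np.array([[x,y] for x in(-.084,.084) for y in(-.064,.064)])@R.T+[.5665,-.227];print(z,np.round(proj(c,np.c_[P,[z]*4]),1).tolist())
# mat edges unchanged?
for I in(S0,S):
    f=mask(I,(105,50,20),(125,255,120),(280,220,410,300));print('mat',cv2.boundingRect(big(f)))
E
```

```text
33.6 [ 0.45789154 -0.16598173  0.28574641] [ 0.50397775  0.24664569 -0.30668964]
blue blobs [([np.int32(331), np.int32(193), np.int32(36), np.int32(16), np.int32(246)], array([349., 201.])), ([np.int32(285), np.int32(202), np.int32(12), np.int32(8), np.int32(29)], array([290., 206.]))]
bar 0.125 [ 575.3 -221.6]
bar 0.13 [ 568.8 -226.4]
bar 0.135 [ 562.3 -231.3]
bar 0.14 [ 555.8 -236.1]
mint bbox (300, 186, 99, 74)
0.104 [[338.0, 238.9], [298.9, 208.8], [397.5, 213.4], [356.3, 187.6]]
0.109 [[338.2, 236.9], [299.0, 206.9], [397.9, 211.5], [356.6, 185.7]]
0.121 [[338.8, 231.9], [299.3, 202.2], [398.7, 206.8], [357.1, 181.3]]
mat (285, 234, 118, 56)
mat (285, 234, 118, 56)
```

The bar has dropped 12 mm (0.144 → 0.131), no blue gasket shows, the flange outline matches the home height, and the mat has not moved.

```bash
python3 -c "
from plant import robot
print(robot.hand_in())"
```

```text
the job is handed in; nothing more can be done
None
```

The lid is on and seated at all eight points, the tub's mat has not moved, and I handed the job in at 33.6 s; but pressing the +y side pushed the wrist force to 125.4 N, above the 120 N limit, which may fail the attempt.

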